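# Take the pressing die apart for drying

### The arm

A 6-joint arm with a two-finger parallel gripper is mounted at the origin on a cart in front of the work surface, level with it; the furniture and walls round the work are solid. World frame = base frame: x ahead of the robot, y to its left, z up, the work surface at z = 0. Lengths are in m, angles in rad, forces in N, time in s.
With the tool pointing down it reaches from about 0.325 to 0.85 m from the base axis. Payload 4.4 kg.
Tool frame: the origin (TCP) lies at the very end of the fingers, on their centre line; the grasp point (between the pads) lies 19 mm behind it; z points along the fingers, y is the line along which they close (so a half turn about z gives the same grasp; the last joint's range is limited). The gripper opens to 94 mm and grips with 3 to 60 N. Pads are 16 mm wide; open, the fingers measure 119 mm over their backs; the gripper's body (75 mm by 177 mm) begins 78 mm behind the grasp point.
Start: joints at [-1.264, 0.207, 1.542, -0, 1.393, -0.15], TCP at [0.254, -0.516, 0.205] pointing down, gripper open.
Joint ranges: [-2.73, 2.73], [-0.86, 2.22], [0.23, 2.46], [-1.11, 4.25], [0.08, 2.63], [-2.82, 2.82]. Speed limits (rad/s): [2.79, 2.79, 3.14, 3.14, 3.14, 3.14].

### API

Orientations are given as a rotation vector (axis times angle).
In Python, from station import env, optics, job gives the robot as it stands.
- The arm moves only by the shell command python3 -m crank 'ROWS' [FORCE]. ROWS is JSON, a list of rows, each a list of 3 entries, a list of its own where there are three numbers: the opening, from 0 (shut) to 1 (fully open), then the shift along the tool's x, y, z in mm, then the turn about the tool's z in rad. A call has exactly 8 rows; each row is the pose to reach, as a shift and turn from the pose commanded when the call began, along the tool's axes at that moment; what a row does not reach only later rows make up. A row lasts 1/10 s, in which the tool goes at most 50 mm and 8.59 degrees, less where a joint would pass 70% of its speed; a pose out of reach is approached as far as the arm can. A call with a gripper value outside its range is refused whole. The fingers move at their own pace and stop on an object; FORCE is the grip in N (left out, the last holds). Time passes only in rows, so rows that repeat a pose let the fingers close, or fill a call up. It gives the time, the measured TCP pose, the force, the opening and the grip force at its end, in the units of the state.
- env.state(): the state, without advancing time (a new reading comes with each control period).
- optics.snapshot(name): name is "scene" or "top" or "wrist"; returns the picture (480x640x3 uint8, blue, green, red); there is no depth.
- optics.calibration(name): a dict with "vertical_fov" (degrees; the focal length in pixels is half the picture's height over the tangent of half this angle, whatever the lens; pixels are square), "cx", "cy" (the principal point, pixels), "k1" (the pictures are not rectified: a ray, as slopes to the right and down, at radius r is drawn at 1 + k1 r^2 times it, then the intrinsics apply), "cam_to_world" (4x4, takes a point from camera to world coordinates). Camera axes: x right, y down, z forward; pixel columns grow to the right and rows downward; lengths in m; the calibration is good to about 2 mm. A picture is of the moment at which its call begins: read the wrist's pose just before it. calibration takes no time and is no camera call; for the wrist camera it gives the pose at the moment of the call.
- job.close_job(): hands the job in; it is judged then, once.
The state is a dict: "time_s": time; "joints": joint angles; "dq": joint speeds; "effort": joint torques, N m; "tool_pos": TCP position; "eef_rot": TCP orientation; "contact_force": force on the tool from outside, world axes, zero at the start; "torque": the same for the moment, N m; "opening": opening from 0.0 (shut) to 1.0 (fully open); "finger_force": force on a finger pad.
Only numpy, scipy, OpenCV 4.12 (cv2) and the standard library are available. Lean on these libraries where they do the work, as an engineer would, in place of code of your own. Each camera call takes 0.05 s, during which the arm holds its last target. There are 200 camera calls.

### The job

The steel die for pressing tablets stands stacked on the bench; take it apart and set each part on its own white stand to dry: the release ring over the short thick boss, the plunger foot down in the upright cup, the die body (same way up) over the slender post, and the base plate, spigot up, in the shallow dish. Lower every part until it rests fully down on its stand and do not drop any, for the faces are polished. Leave the beaker and the timer alone.

Things in the scene. Friction and masses are not known exactly. Their poses are not given: they have to be found in the camera images.
- release_ring: Release ring: plain aluminium ring, outside 46 mm, bore 36 mm, 18 mm high, 0.08 kg. At the start it lies loose on the die body, 62 mm above the bench, round the plunger, whose 30 mm head stands above it and passes through its bore. Origin: centre of its underside, z along its axis, up. 
- plunger: Plunger: steel stem 18 mm across and 58 mm long, with a grooved round head on top, 30 mm across, 16 mm high; 74 mm in all, 0.18 kg. At the start it stands loose in the die body's bore, foot 23 mm and head 81 to 97 mm above the bench, just above the ring (top 80 mm). Origin: centre of the stem's foot; z along the stem to the head, up.
- die_body: Body of the die, a thick steel cylinder, 57 mm across, 44 mm high, with a 20 mm bore right through and a recess 37 mm wide, 6 mm deep in its underside; 0.55 kg. At the start it sits loose on the base plate, over the spigot, underside 18 mm above the bench. Origin: centre of its underside, z along its axis, up. 
- die_base: Base plate, lowest part of the stack: steel disc 68 mm across, 18 mm thick, grooved round its rim, with a round spigot 32 mm across and 5 mm high in the middle of its top; 0.45 kg. At the start it stands flat on the bench under the other three. Origin: centre of its underside, z along its axis, up. 
- boss_stand: Stand for the release ring, fixed to the bench: square white plastic plate, 60 x 60 x 8 mm, carrying a short thick boss 24 mm in diameter that ends 22 mm above the bench, its edge rounded. The ring goes over the boss and lies on the plate, 8 mm above the bench. Origin: centre of its underside, z along its axis, up. 
- cup_stand: Stand for the plunger, fixed to the bench: upright white plastic cup, 45 mm outside, on a square 66 mm plate. Its bore is 23 mm wide and widens from 38 mm height into a conical mouth 34 mm wide at the rim, 46 mm above the bench; its floor is 6 mm above the bench. The plunger stands in it foot down on the floor, head 18 mm clear of the rim. Origin: centre of its underside, z along its axis, up. 
- post_stand: Stand for the die body, fixed to the bench: square white plastic plate, 72 x 72 x 8 mm, with a slender upright steel post 12 mm in diameter, tapering from 38 mm height to a blunt tip 49 mm above the bench. The die body goes over the post, recess down, and sits on the plate, 8 mm above the bench. Origin: centre of its underside, z along its axis, up. 
- dish_stand: Stand for the base plate, fixed to the bench: round shallow white plastic dish, 92 mm in outside diameter, inside 79 mm, floor 4 mm and rim 9 mm above the bench. The base plate lies flat inside it, spigot up, on the floor. Origin: centre of its underside, z along its axis, up. 
- beaker: Glass beaker, about 61 x 55 mm and 70 mm high, standing behind the work; a bystander. Origin: centre of its underside, z along its axis, up. 
- bench_timer: Small white kitchen-type timer with a display, 38 x 62 x 58 mm, standing behind the work; a bystander. Origin: centre of its underside, z along its axis, up. 
Things that resemble listed ones, but are neither listed nor needed, are in the scene too. What is shaped like the die_body but turquoise is not meant.

How it is judged:
By the outcome, as a careful person would: the job done as asked, in the order asked, and still so for the second after the job is handed in, with the robot touching nothing.
It also fails if it takes over 115 s, if anything falls off the work surface, if the arm or the gripper's body presses on something with over 40 N, if the wrist force passes 120 N, or if a joint passes its speed limit or range.

## Working session

There is one attempt and no reset: what is moved stays moved. The work goes in short steps, Python scripts to look and compute and a shell command to move; the robot and the scene stay as the last step left them, time stands still between calls to the robot, and variables do not carry over. Pictures are saved under pics/ and viewed, at most 14 in all, crops included, and the job is handed in when it is done.

```bash
ls; mkdir -p pics; python3 - <<'E'
from station import env, optics, job
import cv2
print(env.state())
for n in("scene","top"):
    c=optics.calibration(n);print(n,c)
    cv2.imwrite(f"pics/{n}0.png",optics.snapshot(n))
E
```

```text
pics
{'time_s': 0.0, 'joints': array([-1.26349600e+00,  2.07390088e-01,  1.54294842e+00, -1.94218728e-06,
        1.39351376e+00, -1.50495602e-01]), 'dq': array([-1.46768493e-05, -7.40031559e-04,  8.02513916e-04, -6.47979103e-04,
        9.68080555e-05,  1.09425311e-03]), 'effort': array([ 1.38948479e-03, -3.70876586e+01, -2.81417048e+01,  7.00507080e-02,
        3.61201947e-02, -1.81172668e-04]), 'tool_pos': array([ 0.25387678, -0.51501213,  0.20431044]), 'eef_rot': array([-3.05745672e+00, -7.12330526e-01,  2.80787853e-04]), 'contact_force': array([-0.1688767 , -0.246236  , -0.69417554]), 'torque': array([-0.02366964, -0.0795152 ,  0.04253238]), 'finger_force': 0.0, 'opening': 0.9959469657473624}
scene {'vertical_fov': 55.15803527631308, 'cx': 326.99904281915275, 'cy': 236.9873680503292, 'k1': 0.021456092358956475, 'cam_to_world': array([[ 0.49572692, -0.35600538,  0.79215844, -0.17813306],
       [-0.86847733, -0.20174317,  0.45282095, -0.42653315],
       [-0.00139414, -0.91244718, -0.40919213,  0.44208351],
       [ 0.        ,  0.        ,  0.        ,  1.        ]])}
top {'vertical_fov': 48.18040332683894, 'cx': 320.81360371261076, 'cy': 243.03614380696155, 'k1': 0.0024141023461302807, 'cam_to_world': array([[ 0.02177564, -0.98400312,  0.17681539,  0.38313481],
       [-0.9996697 , -0.01901578,  0.01728845, -0.01363073],
       [-0.01364961, -0.17713345, -0.98409219,  1.11753639],
       [ 0.        ,  0.        ,  0.        ,  1.        ]])}
```

View pics/scene0.png

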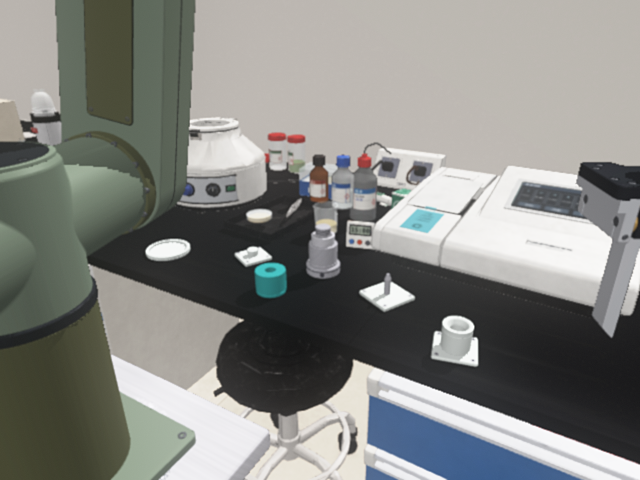

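View pics/top0.png

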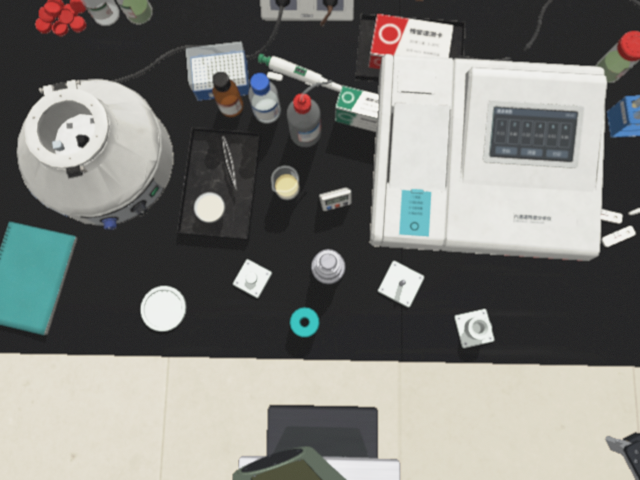

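Scene view: stack at (323,250), post (387,290), cup (457,340), boss (253,256), dish (168,250), turquoise decoy (270,280). Top view: stack (328,266), boss (252,279), post (401,284), cup (476,328), dish (163,308), decoy (304,322).

```bash
cat >h.py <<'E'
import numpy as np, cv2
from station import env, optics
def ray(c,uv):
    f=240/np.tan(np.radians(c["vertical_fov"])/2)
    K=np.array([[f,0,c["cx"]],[0,f,c["cy"]],[0,0,1]])
    p=cv2.undistortPoints(np.array([[uv]],float),K,np.array([c["k1"],0,0,0]))[0,0]
    T=np.array(c["cam_to_world"]); d=T[:3,:3]@[p[0],p[1],1]
    return T[:3,3],d/np.linalg.norm(d)
def plane(c,uv,z):
    o,d=ray(c,uv); return o+d*(z-o[2])/d[2]
def tri(obs):
    A=0;b=0
    for c,uv in obs:
        o,d=ray(c,uv); M=np.eye(3)-np.outer(d,d); A=A+M; b=b+M@o
    X=np.linalg.solve(A,b)
    return X,[np.linalg.norm((np.eye(3)-np.outer(d,d))@(X-o)) for o,d in (ray(*q) for q in obs)]
def proj(c,X):
    T=np.linalg.inv(c["cam_to_world"]); p=T[:3,:3]@X+T[:3,3]; x,y=p[:2]/p[2]; s=1+c["k1"]*(x*x+y*y)
    f=240/np.tan(np.radians(c["vertical_fov"])/2); return f*x*s+c["cx"],f*y*s+c["cy"]
def tool():
    s=env.state(); return s["tool_pos"],cv2.Rodrigues(s["eef_rot"])[0]
def go(X):  # shift (mm, tool axes) from measured pose to put the TCP at X, turn to tool x = world x
    p,R=tool(); t=R.T@[1,0,0]
    return np.round(R.T@(np.array(X)-p)*1000,1),round(float(np.arctan2(t[1],t[0])),3)
E
python3 - <<'E'
from h import *
t,s=optics.calibration("top"),optics.calibration("scene")
for n,u,v,z in(("stack",329,262,.097),("boss",252,277,.022),("post",402,284,.049),("cup",478,325,.046),("dish",163,309,.009)):
    print(n,plane(t,(u,v),z).round(3))
print(tri([(t,(329,262)),(s,(322,230))]), tri([(t,(478,325)),(s,(458,324))]))
print(tri([(t,(163,309)),(s,(168,249))]))
w=optics.calibration("wrist"); p,R=tool(); T=w["cam_to_world"]
print(w["vertical_fov"],"cam in tool",R.T@(T[:3,3]-p),R.T@T[:3,:3])
print(go([.47,-.03,.3]))
E
```

```text
stack [ 0.53  -0.012  0.097]
boss [0.506 0.145 0.022]
post [ 0.495 -0.158  0.049]
cup [ 0.418 -0.307  0.046]
dish [0.438 0.328 0.009]
(array([ 0.5304811 , -0.01139579,  0.08880975]), [np.float64(0.0009628941973004487), np.float64(0.0009628941973003439)]) (array([ 0.41850518, -0.30991371,  0.04056232]), [np.float64(0.0010832037125755169), np.float64(0.001083203712575555)])
(array([0.43872782, 0.3283956 , 0.00568838]), [np.float64(0.0009056610928997785), np.float64(0.0009056610928996563)])
68.26544143939248 cam in tool [ 7.02462559e-02 -1.57107756e-04 -1.79729631e-01] [[-3.61225712e-04 -9.69146512e-01 -2.46485107e-01]
 [ 9.99999626e-01 -1.56497524e-04 -8.50179350e-04]
 [ 7.85374043e-04 -2.46485322e-01  9.69146206e-01]]
(array([ 408.3, -339.8,  -94.8]), 0.458)
```

```bash
python3 - <<'E'
from h import *
print(go([.48,-.2,.27]))
E
python3 -m crank '[[1,[42,-18,-65],0],[1,[84,-36,-65],0],[1,[126,-54,-65],0.1],[1,[170,-74,-65],0.2],[1,[212,-92,-65],0.3],[1,[255,-110,-65],0.4],[1,[298,-130,-65],0.458],[1,[343,-183,-65],0.458]]'
python3 - <<'E'
from h import *
print(go([.48,-.2,.27]))
E
```

```text
(array([ 342.1, -182.9,  -65.1]), 0.458)
time_s: 0.9
tool_pos: [0.4779, -0.2175, 0.2698]
eef_rot: [-3.141, 0.002, -0.0]
contact_force: [0.3, 0.2, -0.2]
opening: 1.0
finger_force: 0.0
(array([  2.1, -17.5,  -0.2]), -0.001)
```

```bash
cat >>h.py <<'E'
import pickle
def snap(tag):
    c=optics.calibration("wrist"); im=optics.snapshot("wrist"); cv2.imwrite(f"pics/{tag}.png",im); pickle.dump(c,open(f"pics/{tag}.pkl","wb")); return c,im
def load(tag): return pickle.load(open(f"pics/{tag}.pkl","rb")),cv2.imread(f"pics/{tag}.png")
E
H='[[1,[0,0,0],0],[1,[0,0,0],0],[1,[0,0,0],0],[1,[0,0,0],0],[1,[0,0,0],0],[1,[0,0,0],0],[1,[0,0,0],0],[1,[0,0,0],0]]'
python3 -m crank '[[1,[0,0,0],0],[1,[0,0,0],0],[1,[0,0,0],0],[1,[0,0,0],0],[1,[0,0,0],0],[1,[0,0,0],0],[1,[0,0,0],0],[1,[0,0,0],0]]' | grep pos
python3 -c "from h import *; snap('a')"
python3 -m crank '[[1,[0,-50,0],0],[1,[0,-100,0],0],[1,[0,-150,0],0],[1,[0,-200,0],0],[1,[0,-200,0],0],[1,[0,-200,0],0],[1,[0,-200,0],0],[1,[0,-200,0],0]]'|grep pos
python3 -c "from h import *; snap('b')"
python3 -m crank '[[1,[0,-50,0],0],[1,[0,-100,0],0],[1,[0,-150,0],0],[1,[0,-200,0],0],[1,[0,-200,0],0],[1,[0,-200,0],0],[1,[0,-200,0],0],[1,[0,-200,0],0]]'|grep pos
python3 -c "from h import *; snap('c'); print(env.state()['time_s'])"
```

```text
tool_pos: [0.476, -0.2193, 0.2704]
tool_pos: [0.4763, -0.0204, 0.2704]
tool_pos: [0.4767, 0.1792, 0.2704]
3.45
```

View pics/a.png

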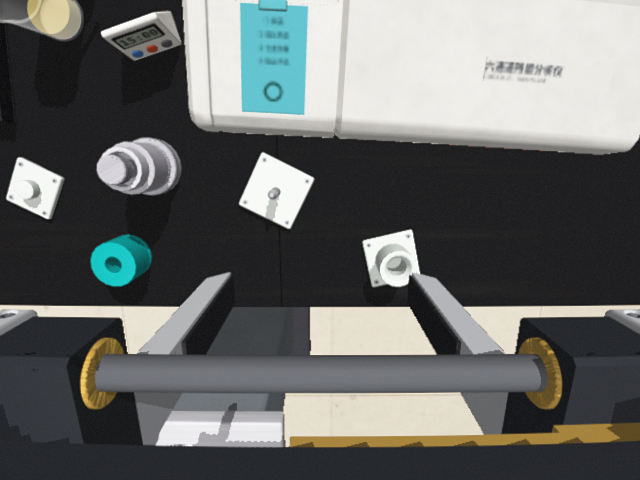

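View pics/b.png

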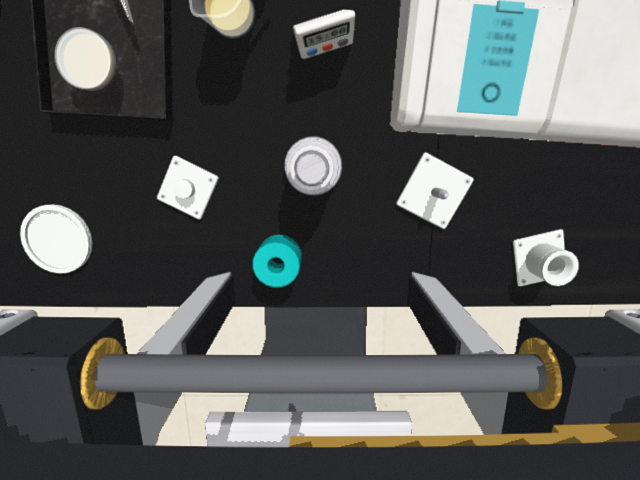

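View pics/c.png

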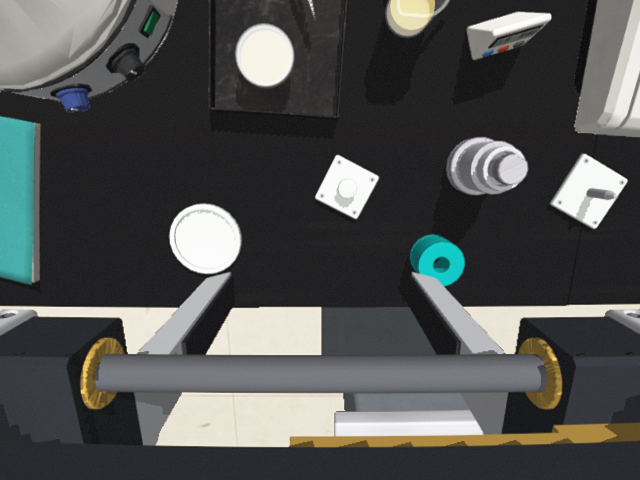

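Pictures a/b/c: plunger head at (117,170)/(313,167)/(511,168); boss plate (188,188) in b, (347,187) in c; post plate (276,190) in a, (435,190) in b; dish (56,239) b, (205,239) c; cup rim (397,263) a, (559,266) b.

```bash
cat >m.py <<'E'
from h import *
def blob(im,uv,thr=100):
    m=cv2.inRange(im,(thr,)*3,(255,)*3)
    cs,_=cv2.findContours(m,cv2.RETR_EXTERNAL,cv2.CHAIN_APPROX_NONE)
    return min(cs,key=lambda c:abs(cv2.pointPolygonTest(c,uv,True)) if cv2.pointPolygonTest(c,uv,True)<0 else 0)
def quad(im,uv):
    h=cv2.convexHull(blob(im,uv))
    return cv2.approxPolyN(h,4).reshape(4,2).astype(float)
E
python3 - <<'E'
from m import *
S={k:load(k) for k in "abc"}
for n,L,z in(("boss",(("a",(35,188)),("b",(175,175)),("c",(335,175))),.008),("post",(("a",(260,180)),("b",(420,180)),("c",(580,180))),.008)):
    q={}
    for k,uv in L:
        c,im=S[k]; Q=quad(im,uv); Q=Q[np.argsort(np.arctan2(*(Q-Q.mean(0)).T))]
        P=np.array([plane(c,p,z) for p in Q]); q[k]=Q
        print(n,k,Q.round().tolist(),P.mean(0).round(4),"sides",np.linalg.norm(P-np.roll(P,1,0),axis=1).round(4))
    for i,j in("ab","bc"):
        print(" tri",i+j,np.mean([tri([(S[i][0],a),(S[j][0],b)])[0] for a,b in zip(q[i],q[j])],0).round(4))
for k,uv in(("b",(56,239)),("c",(205,239))):
    c,im=S[k]; B=blob(im,uv)[:,0]; P=np.array([plane(c,p,.009)[:2] for p in B.astype(float)],np.float32)
    (x,y),r=cv2.minEnclosingCircle(P); print("dish",k,x,y,2*r, cv2.fitEllipse(B)[0])
t=[]
for k,(x,y) in(("a",(117,170)),("b",(313,167)),("c",(511,168)),("a",(395,264)),("b",(556,262))):
    im=S[k][1]; t.append(cv2.resize(im[max(0,y-40):y+40,x-45:x+45],None,fx=2.9,fy=2.9,interpolation=cv2.INTER_CUBIC)); 
t.append(t[0]*0); cv2.imwrite("pics/m1.png",np.vstack([np.hstack(t[:3]),np.hstack(t[3:])]))
E
```

```text
boss a [[17.0, 154.0], [5.0, 199.0], [50.0, 220.0], [64.0, 177.0]] [0.5062 0.1452 0.008 ] sides [0.0633 0.0626 0.0622 0.0617]
boss b [[173.0, 154.0], [155.0, 198.0], [200.0, 220.0], [219.0, 176.0]] [0.5058 0.1465 0.008 ] sides [0.061  0.0607 0.0617 0.0619]
boss c [[336.0, 153.0], [314.0, 198.0], [357.0, 219.0], [380.0, 176.0]] [0.5059 0.1467 0.008 ] sides [0.061  0.0609 0.0605 0.0602]
 tri ab [0.5057 0.1476 0.005 ]
 tri bc [0.5059 0.1466 0.0075]
post a [[261.0, 151.0], [237.0, 204.0], [289.0, 230.0], [315.0, 178.0]] [ 0.5   -0.163  0.008] sides [0.073  0.0724 0.0728 0.0736]
post b [[424.0, 151.0], [395.0, 204.0], [444.0, 229.0], [475.0, 178.0]] [ 0.5003 -0.1625  0.008 ] sides [0.0733 0.0723 0.0722 0.0728]
post c [[583.0, 151.0], [549.0, 203.0], [595.0, 230.0], [629.0, 180.0]] [ 0.5003 -0.1617  0.008 ] sides [0.0756 0.0729 0.0761 0.0728]
 tri ab [ 0.5001 -0.1629  0.0069]
 tri bc [ 0.5001 -0.163   0.006 ]
dish b 0.440855473279953 0.32701921463012695 0.09788915514945984 (55.4569091796875, 238.18447875976562)
dish c 0.4401799738407135 0.3281230926513672 0.0951334610581398 (204.90670776367188, 238.21022033691406)
```

View pics/m1.png

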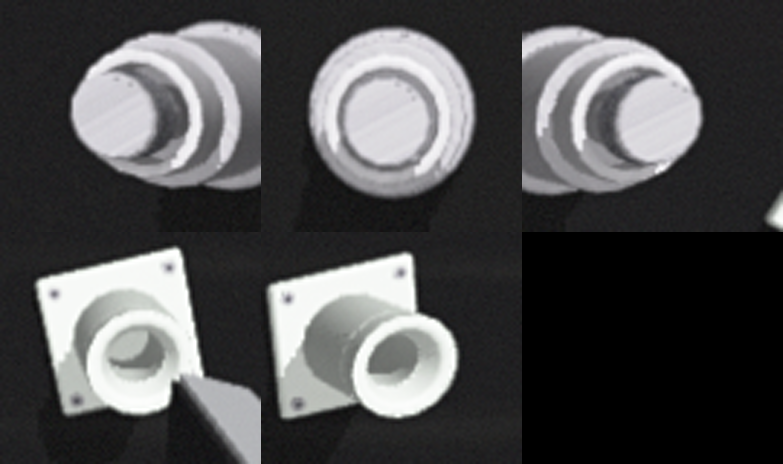

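Mosaic: plunger heads, ring and cup rims are clear; centres read off: head a(111.7,169.7), b(311.1,168.7), c(513.9,168.3); ring b(312.5,167); cup rim a(397.6,268.8), b(560.8,267.9); cup plate centre a(391.9,258.3), b(541,257.7).

```bash
python3 - <<'E'
from m import *
S={k:load(k)[0] for k in "abc"}
def T(n,**o):
    X,e=tri([(S[k],v) for k,v in o.items()]); print(n,X.round(4),np.round(e,4))
T("head",a=(111.7,169.7),b=(311.1,168.7),c=(513.9,168.3))
T("cup",a=(397.6,268.8),b=(560.8,267.9))
T("dish",b=(55.46,238.18),c=(204.9,238.2))
for k,v in dict(a=(397.6,268.8),b=(560.8,267.9)).items(): print("cup46",plane(S[k],v,.046).round(4))
for k,v in dict(a=(391.9,258.3),b=(541,257.7)).items(): print("cupplate",plane(S[k],v,.008).round(4))
print("ring",plane(S["b"],(312.5,167),.080).round(4), "head b",plane(S["b"],(311.1,168.7),.097).round(4))
# base outline in b at z .018 (lower/back part) and stack
c,im=load("b")
B=blob(im,(313,167),70)[:,0].astype(float)
P=np.array([plane(c,p,.062)[:2] for p in B],np.float32); print("outline",cv2.boundingRect(B.astype(np.int32)))
# ring tip location of fingers in tool
print("head97",plane(S["a"],(111.7,169.7),.097).round(4),plane(S["c"],(513.9,168.3),.097).round(4))
E
```

```text
head [ 0.5318 -0.0117  0.0968] [0.0005 0.0006 0.0006]
cup [ 0.4123 -0.311   0.0491] [0.0001 0.0001]
dish [0.4406 0.3294 0.0055] [0.0001 0.0001]
cup46 [ 0.4111 -0.3117  0.046 ]
cup46 [ 0.4113 -0.3132  0.046 ]
cupplate [ 0.4128 -0.3121  0.008 ]
cupplate [ 0.413  -0.3112  0.008 ]
ring [ 0.5326 -0.0122  0.08  ] head b [ 0.5316 -0.0112  0.097 ]
outline (284, 136, 58, 59)
head97 [ 0.5315 -0.0122  0.097 ] [ 0.5324 -0.012   0.097 ]
```

```bash
python3 -m crank '[[1,[12,42,22],0],[1,[24,84,44],0],[1,[36,126,66],0],[1,[48,168,88],0],[1,[55,191,100],0],[1,[55,191,100],0],[1,[55,191,100],0],[1,[55,191,100],0]]' | head -3
python3 -c "
from h import *
print(go([.532,-.012,.066])); snap('d')"
```

```text
time_s: 4.25
tool_pos: [0.5315, -0.0097, 0.1714]
eef_rot: [-3.141, 0.0, -0.002]
(array([  0.4,   2.3, 105.4]), -0.0)
```

View pics/d.png

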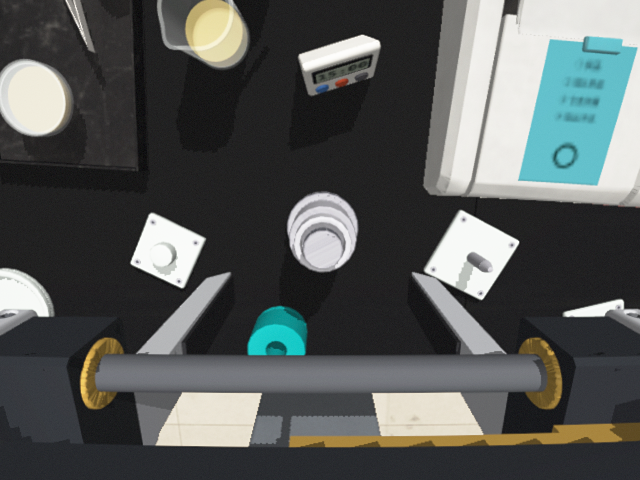

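The head sits centred at (322,246), midway between the fingertips (223/420, 275).

```bash
python3 -m crank '[[1,[0,2,30],0],[1,[0,2,60],0],[1,[0,2,80],0],[1,[0,2,92],0],[1,[0,2,100],0],[1,[0,2,106],0],[1,[0,2,106],0],[1,[0,2,106],0]]'
python3 -m crank '[[0.6,[0,0,0],0],[0.55,[0,0,0],0],[0.5,[0,0,0],0],[0.45,[0,0,0],0],[0.4,[0,0,0],0],[0.4,[0,0,0],0],[0.4,[0,0,0],0],[0.4,[0,0,0],0]]' 15
```

```text
time_s: 5.1
tool_pos: [0.532, -0.012, 0.0653]
eef_rot: [3.141, -0.0, 0.003]
contact_force: [0.1, -1.1, 0.1]
opening: 0.999
finger_force: 0.0
time_s: 5.9
tool_pos: [0.5312, -0.012, 0.0644]
eef_rot: [-3.142, 0.0, 0.0]
contact_force: [-0.0, 1.0, 0.5]
opening: 0.489
finger_force: 15.0
```

```bash
python3 -m crank '[[0.4,[0,0,-6],0],[0.4,[0,0,-16],0],[0.4,[0,0,-30],0],[0.4,[0,0,-45],0],[0.4,[0,0,-60],0],[0.4,[0,0,-60],0],[0.4,[0,0,-60],0],[0.4,[0,0,-60],0]]'
python3 -c "
from h import *
print(go([.506,.1465,.1244])); snap('e')"
```

```text
time_s: 6.7
tool_pos: [0.5306, -0.0119, 0.124]
eef_rot: [-3.141, 0.0, 0.002]
contact_force: [-0.5, 0.0, -1.6]
opening: 0.488
finger_force: 15.0
(array([ -24.7, -158.4,   -0.4]), -0.0)
```

View pics/e.png

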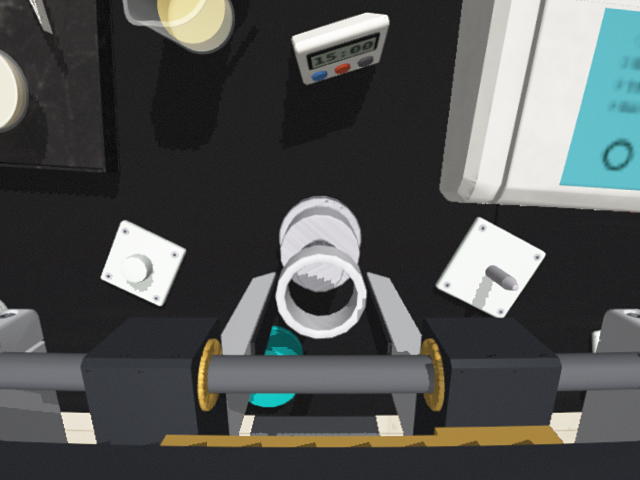

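The ring is held (320,292) level; plunger stayed in the die body.

```bash
python3 - <<'E'
from h import *
c,im=load('e'); print(plane(c,(320,292),.139))
E
python3 -m crank '[[0.4,[-5,-35,0],0],[0.4,[-11,-72,0],0],[0.4,[-17,-109,0],0],[0.4,[-22,-140,0],0],[0.4,[-25,-158,0],0],[0.4,[-25,-158,0],0],[0.4,[-25,-158,20],0],[0.4,[-25,-158,40],0]]'
python3 -c "
from h import *
print(go([.506,.1465,.0115]))"
```

```text
[ 0.53375625 -0.01167907  0.139     ]
time_s: 7.55
tool_pos: [0.5069, 0.1455, 0.0842]
eef_rot: [3.141, -0.0, 0.002]
contact_force: [0.7, 0.2, -0.6]
opening: 0.49
finger_force: 15.0
(array([-1. , -1.1, 72.7]), -0.0)
```

```bash
python3 -m crank '[[0.4,[-3,-1,15],0],[0.4,[-3,-1,30],0],[0.4,[-3,-1,45],0],[0.4,[-3,-1,56],0],[0.4,[-3,-1,63],0],[0.4,[-3,-1,68],0],[0.4,[-3,-1,71],0],[0.4,[-3,-1,72],0]]'
python3 -m crank '[[0.4,[0,0,0.5],0],[0.4,[0,0,1],0],[0.4,[0,0,1],0],[0.4,[0,0,1],0],[0.4,[0,0,1.5],0],[0.4,[0,0,1.5],0],[0.4,[0,0,1.5],0],[0.4,[0,0,1.5],0]]'
```

```text
time_s: 8.35
tool_pos: [0.5035, 0.147, 0.0125]
eef_rot: [3.142, -0.0, 0.0]
contact_force: [0.3, -1.2, 0.0]
opening: 0.49
finger_force: 15.0
time_s: 9.15
tool_pos: [0.5032, 0.147, 0.011]
eef_rot: [-3.142, 0.0, 0.0]
contact_force: [-0.2, 0.6, -0.7]
opening: 0.493
finger_force: 15.0
```

```bash
python3 -m crank '[[0.4,[0,0,0.3],0],[0.4,[0,0,0.3],0],[0.4,[0,0,0.6],0],[0.4,[0,0,0.6],0],[0.4,[0,0,0.9],0],[0.4,[0,0,0.9],0],[0.4,[0,0,0.9],0],[0.4,[0,0,0.9],0]]'
python3 -m crank '[[0.4,[0,0,0.3],0],[0.4,[0,0,0.3],0],[0.4,[0,0,0.6],0],[0.4,[0,0,0.6],0],[0.4,[0,0,0.8],0],[0.4,[0,0,0.8],0],[0.4,[0,0,0.8],0],[0.4,[0,0,0.8],0]]'
```

```text
time_s: 9.95
tool_pos: [0.5033, 0.147, 0.0104]
eef_rot: [3.142, -0.0, 0.0]
contact_force: [-1.7, -0.4, 5.0]
opening: 0.489
finger_force: 15.0
time_s: 10.75
tool_pos: [0.5033, 0.147, 0.0103]
eef_rot: [3.141, -0.0, -0.0]
contact_force: [-4.0, -1.3, 10.7]
opening: 0.492
finger_force: 15.0
```

Contact exactly at the predicted height. Ease off, open and rise.

```bash
python3 -m crank '[[0.4,[0,0,-1],0],[0.4,[0,0,-1],0],[0.52,[0,0,-1],0],[0.55,[0,0,-1],0],[0.65,[0,0,-1],0],[0.75,[0,0,-1],0],[0.75,[0,0,-1],0],[0.75,[0,0,-1],0]]'
python3 -m crank '[[0.75,[0,0,-20],0],[0.75,[0,0,-50],0],[0.75,[0,0,-90],0],[0.75,[0,0,-130],0],[0.75,[6,40,-150],0],[0.75,[12,80,-150],0],[0.75,[18,120,-150],0],[0.75,[28,159,-150],0]]'
python3 -c "
from h import *
print(go([.532,-.012,.070])); snap('f')"
```

```text
time_s: 11.55
tool_pos: [0.5032, 0.147, 0.0102]
eef_rot: [-3.142, 0.0, 0.0]
contact_force: [0.7, 0.2, 0.7]
opening: 0.748
finger_force: 0.0
time_s: 12.35
tool_pos: [0.5311, -0.0133, 0.1607]
eef_rot: [3.141, 0.0, 0.001]
contact_force: [0.7, 0.4, -0.3]
opening: 0.751
finger_force: 0.0
(array([ 0.8, -1.3, 90.7]), 0.0)
```

View pics/f.png

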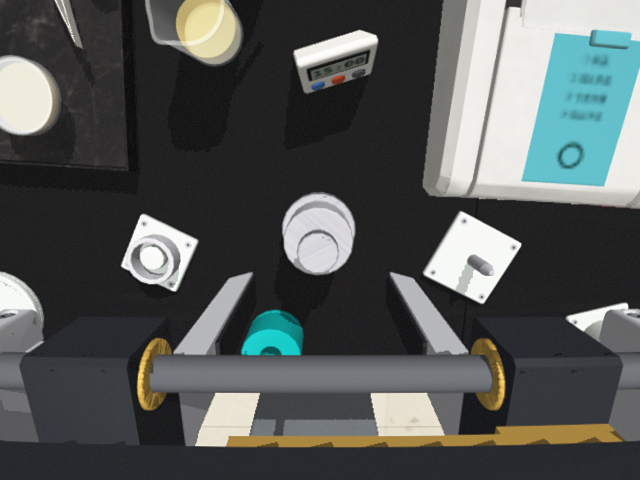

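The ring lies on the boss plate (155,258); plunger head at (319,252) undisturbed.

```bash
python3 - <<'E'
from h import *
c,im=load('f'); print(plane(c,(319,252),.097))
E
python3 -m crank '[[0.75,[1,-1,25],0],[0.75,[1,-1,50],0],[0.75,[1,-1,68],0],[0.75,[1,-1,80],0],[0.75,[1,-1,87],0],[0.75,[1,-1,91],0],[0.6,[1,-1,91],0],[0.5,[1,-1,91],0]]'
python3 -m crank '[[0.45,[0,0,0],0],[0.4,[0,0,0],0],[0.35,[0,0,0],0],[0.3,[0,0,0],0],[0.25,[0,0,0],0],[0.25,[0,0,0],0],[0.25,[0,0,0],0],[0.25,[0,0,0],0]]' 25
```

```text
[ 0.53272317 -0.01220685  0.097     ]
time_s: 13.2
tool_pos: [0.533, -0.011, 0.0701]
eef_rot: [3.141, 0.0, 0.003]
contact_force: [0.0, 1.0, -0.5]
opening: 0.615
finger_force: 0.0
time_s: 14.0
tool_pos: [0.5324, -0.011, 0.0694]
eef_rot: [3.142, -0.0, 0.001]
contact_force: [0.1, 0.2, 1.3]
opening: 0.302
finger_force: 25.0
```

```bash
python3 -m crank '[[0.25,[0,0,-5],0],[0.25,[0,0,-14],0],[0.25,[0,0,-26],0],[0.25,[0,0,-38],0],[0.25,[0,0,-52],0],[0.25,[0,0,-66],0],[0.25,[0,0,-80],0],[0.25,[0,0,-80],0]]'
python3 -c "
from h import *
print(go([.412,-.312,.149])); snap('g')"
```

```text
time_s: 14.8
tool_pos: [0.5344, -0.0114, 0.1525]
eef_rot: [3.141, -0.0, 0.009]
contact_force: [0.3, -0.3, -2.4]
opening: 0.302
finger_force: 25.0
(array([-122.4,  300.7,    3.1]), -0.0)
```

View pics/g.png

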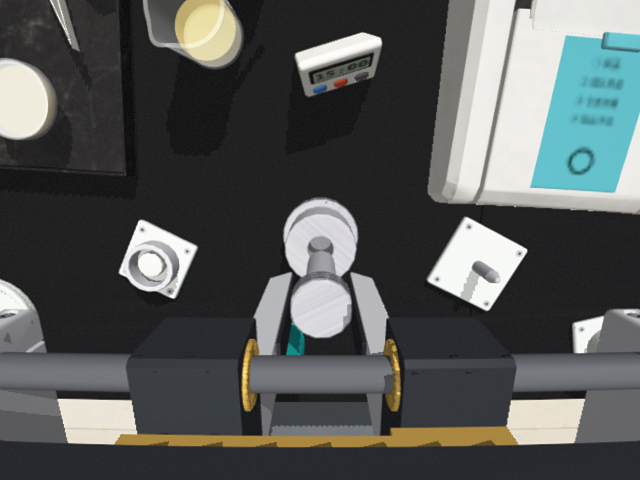

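Plunger is out of the bore: head (321,306), stem foot near (320,248).

```bash
python3 - <<'E'
from h import *
c,im=load('g'); print(plane(c,(321,306),.180),plane(c,(320,246),.105))
E
python3 -m crank '[[0.25,[-15,36,0],0],[0.25,[-31,76,0],0],[0.25,[-47,116,0],0],[0.25,[-63,156,0],0],[0.25,[-79,196,0],0],[0.25,[-95,236,0],0],[0.25,[-110,270,0],0],[0.25,[-122,301,0],0]]'
python3 -m crank '[[0.25,[0,0,0],0],[0.25,[0,0,10],0],[0.25,[0,0,20],0],[0.25,[0,0,30],0],[0.25,[0,0,35],0],[0.25,[0,0,35],0],[0.25,[0,0,35],0],[0.25,[0,0,35],0]]'
python3 -c "
from h import *
print(go([.412,-.312,.0524])); snap('h')"
```

```text
[ 0.53542991 -0.01160841  0.18      ] [ 0.5449254  -0.01104298  0.105     ]
time_s: 15.65
tool_pos: [0.4085, -0.3132, 0.1484]
eef_rot: [-3.14, 0.002, 0.002]
contact_force: [0.2, -0.7, -2.7]
opening: 0.302
finger_force: 25.0
time_s: 16.45
tool_pos: [0.4106, -0.3122, 0.1148]
eef_rot: [3.141, 0.0, 0.001]
contact_force: [0.4, 0.9, -1.9]
opening: 0.301
finger_force: 25.0
(array([ 1.3, -0.2, 62.4]), 0.0)
```

View pics/h.png

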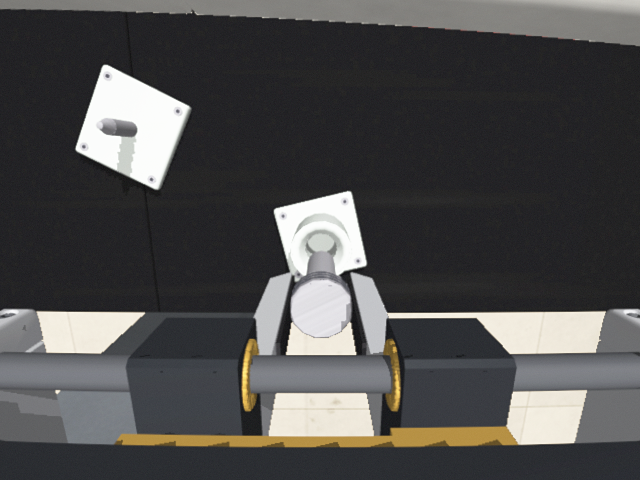

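The plunger is above the cup: rim centre about (321,243), plate corners (275,210), (350,192), (366,265); stem visible down to about row 255.

```bash
python3 - <<'E'
from h import *
c,im=load('h'); print("plate",plane(c,(320.5,237.5),.008),"rim",plane(c,(321,243),.046),"head",plane(c,(321,306),.142))
print("foot should be", proj(c,np.array([.4118,-.3124,.0684])))
cv2.imwrite("pics/h2.png",cv2.resize(im[180:350,250:390],None,fx=3.4,fy=3.4,interpolation=cv2.INTER_CUBIC))
E
```

```text
plate [ 0.41265825 -0.31210356  0.008     ] rim [ 0.41759835 -0.31248066  0.046     ] head [ 0.41170801 -0.31238385  0.142     ]
foot should be (np.float64(320.9126097124696), np.float64(259.69899320428203))
```

View pics/h2.png

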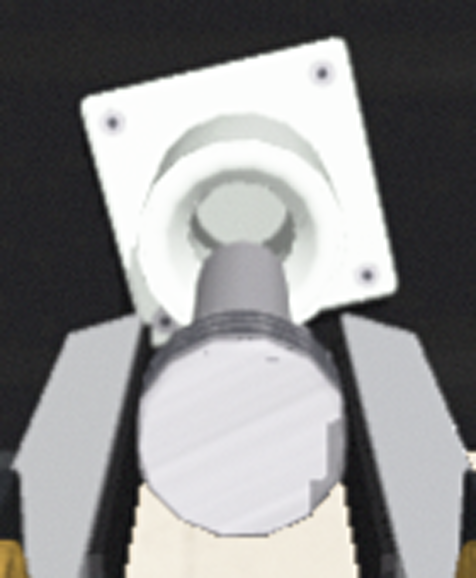

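```bash
python3 -m crank '[[0.25,[2,0,0],0],[0.25,[2,0,8],0],[0.25,[2,0,16],0],[0.25,[2,0,22],0],[0.25,[2,0,26],0],[0.25,[2,0,30],0],[0.25,[2,0,34],0],[0.25,[2,0,36],0]]'
python3 -m crank '[[0.25,[0,0,4],0],[0.25,[0,0,8],0],[0.25,[0,0,12],0],[0.25,[0,0,15],0],[0.25,[0,0,18],0],[0.25,[0,0,21],0],[0.25,[0,0,23],0],[0.25,[0,0,23],0]]'
```

```text
time_s: 17.3
tool_pos: [0.412, -0.3118, 0.0778]
eef_rot: [-3.141, 0.0, 0.001]
contact_force: [-0.4, -0.1, -2.2]
opening: 0.301
finger_force: 25.0
time_s: 18.1
tool_pos: [0.4119, -0.3118, 0.0549]
eef_rot: [-3.141, 0.0, 0.001]
contact_force: [0.8, 1.0, -2.2]
opening: 0.305
finger_force: 25.0
```

Descending freely; about 2.5 mm left.

```bash
python3 -m crank '[[0.25,[0,0,1],0],[0.25,[0,0,1.5],0],[0.25,[0,0,2],0],[0.25,[0,0,2.2],0],[0.25,[0,0,2.4],0],[0.25,[0,0,2.6],0],[0.25,[0,0,2.6],0],[0.25,[0,0,2.6],0]]'
python3 -m crank '[[0.25,[0,0,0.3],0],[0.25,[0,0,0.3],0],[0.25,[0,0,0.6],0],[0.25,[0,0,0.6],0],[0.25,[0,0,0.9],0],[0.25,[0,0,0.9],0],[0.25,[0,0,0.9],0],[0.25,[0,0,0.9],0]]'
```

```text
time_s: 18.9
tool_pos: [0.4122, -0.312, 0.0527]
eef_rot: [3.142, -0.0, 0.0]
contact_force: [0.0, -0.7, -1.4]
opening: 0.306
finger_force: 25.0
time_s: 19.7
tool_pos: [0.4125, -0.3122, 0.0524]
eef_rot: [3.141, -0.0, 0.001]
contact_force: [0.0, 1.7, 5.9]
opening: 0.297
finger_force: 25.0
```

```bash
python3 -m crank '[[0.25,[0,0,-0.6],0],[0.25,[0,0,-0.6],0],[0.36,[0,0,-0.6],0],[0.42,[0,0,-0.6],0],[0.5,[0,0,-0.6],0],[0.6,[0,0,-0.6],0],[0.6,[0,0,-0.6],0],[0.6,[0,0,-0.6],0]]'
python3 -m crank '[[0.6,[0,0,-20],0],[0.6,[0,0,-50],0],[0.8,[0,0,-90],0],[1,[0,0,-110],0],[1,[18,-46,-110],0],[1,[36,-92,-110],0],[1,[54,-138,-110],0],[1,[72,-184,-110],0]]'
python3 -m crank '[[1,[18,-45,0],0],[1,[34,-82,0],0],[1,[47,-114,0],0],[1,[47,-116,0],0],[1,[47,-116,0],0],[1,[47,-116,0],0],[1,[47,-116,0],0],[1,[47,-116,0],0]]'
python3 -c "
from h import *
print(go([.532,-.012,.026])); snap('i')"
```

```text
time_s: 20.5
tool_pos: [0.4121, -0.312, 0.0523]
eef_rot: [-3.142, 0.0, 0.0]
contact_force: [-0.4, -0.4, 0.1]
opening: 0.6
finger_force: 0.0
time_s: 21.3
tool_pos: [0.4846, -0.1264, 0.1626]
eef_rot: [3.141, -0.002, 0.001]
contact_force: [0.1, -0.4, -0.5]
opening: 0.997
finger_force: 0.0
time_s: 22.1
tool_pos: [0.5309, -0.0132, 0.1623]
eef_rot: [3.141, -0.004, -0.0]
contact_force: [-0.3, -1.0, -0.9]
opening: 1.003
finger_force: 0.0
(array([  1.1,  -1.2, 136.3]), -0.002)
```

View pics/i.png

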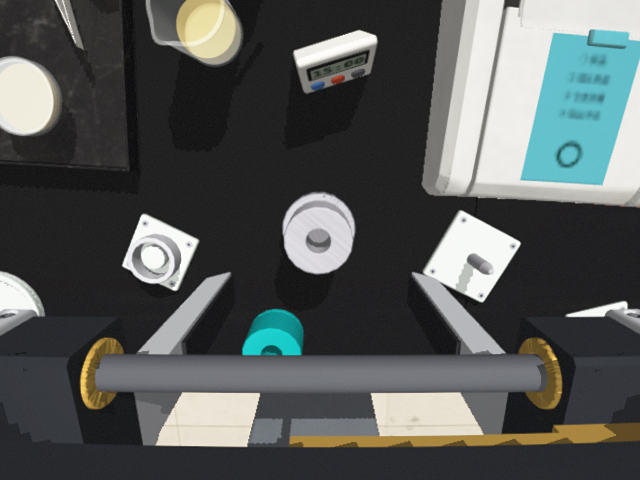

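Die body bore at (318,238), body centre (319,240); all still in place.

```bash
python3 - <<'E'
from h import *
c,im=load('i'); print(plane(c,(318.5,239),.062))
E
python3 -m crank '[[1,[1,-1,30],0],[1,[1,-1,60],0],[1,[1,-1,85],0],[1,[1,-1,105],0],[1,[1,-1,120],0],[1,[1,-1,130],0],[1,[1,-1,136],0],[1,[1,-1,136],0]]'
python3 -m crank '[[0.8,[0,0,0],0],[0.75,[0,0,0],0],[0.7,[0,0,0],0],[0.65,[0,0,0],0],[0.6,[0,0,0],0],[0.55,[0,0,0],0],[0.5,[0,0,0],0],[0.5,[0,0,0],0]]' 45
```

```text
[ 0.53314596 -0.01151064  0.062     ]
time_s: 22.95
tool_pos: [0.5318, -0.0112, 0.0259]
eef_rot: [-3.141, 0.001, 0.002]
contact_force: [-0.1, -0.8, -0.1]
opening: 0.997
finger_force: 0.0
time_s: 23.75
tool_pos: [0.5324, -0.011, 0.0266]
eef_rot: [3.142, -0.0, 0.001]
contact_force: [0.6, 0.2, 2.2]
opening: 0.609
finger_force: 45.0
```

```bash
python3 -m crank '[[0.5,[0,0,-4],0],[0.5,[0,0,-12],0],[0.5,[0,0,-24],0],[0.5,[0,0,-38],0],[0.5,[0,0,-54],0],[0.5,[0,0,-72],0],[0.5,[0,0,-80],0],[0.5,[0,0,-80],0]]'
python3 -m crank '[[0.5,[-6,28,0],0],[0.5,[-13,60,0],0],[0.5,[-20,94,0],0],[0.5,[-27,126,0],0],[0.5,[-31,146,0],0],[0.5,[-33,151.5,0],0],[0.5,[-33,151.5,0],0],[0.5,[-33,151.5,0],0]]'
python3 -c "
from h import *
print(go([.4995,-.163,.016])); snap('j')"
```

```text
time_s: 24.55
tool_pos: [0.5339, -0.0113, 0.1086]
eef_rot: [3.141, -0.0, 0.007]
contact_force: [0.7, -0.2, -5.4]
opening: 0.601
finger_force: 45.0
time_s: 25.35
tool_pos: [0.4989, -0.1614, 0.1058]
eef_rot: [-3.14, -0.0, 0.001]
contact_force: [0.1, -0.0, -5.6]
opening: 0.608
finger_force: 45.0
(array([ 0.7,  1.7, 89.8]), 0.0)
```

View pics/j.png

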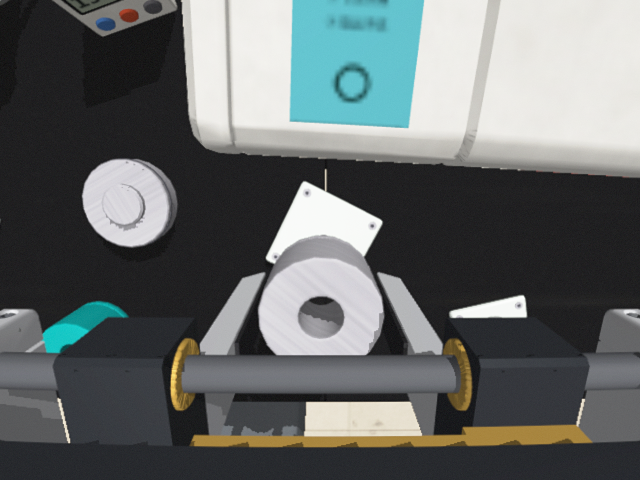

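Body held level above the post plate, bore at (321,317); base plate spigot at (124,205); machine front edge along row ~155.

```bash
python3 - <<'E'
from h import *
c,im=load('j'); print("bore",plane(c,(321.5,317),.142),"base",plane(c,(124,205),.023),"mach",plane(c,(325,155),.08),plane(c,(325,155),.15))
E
python3 -m crank '[[0.5,[0.5,1.5,6],0],[0.5,[0.5,1.5,14],0],[0.5,[0.5,1.5,22],0],[0.5,[0.5,1.5,30],0],[0.5,[0.5,1.5,38],0],[0.5,[0.5,1.5,42],0],[0.5,[0.5,1.5,45],0],[0.5,[0.5,1.5,45],0]]'
```

```text
bore [ 0.49876057 -0.16192053  0.142     ] base [ 0.53164038 -0.01305265  0.023     ] mach [ 0.56795687 -0.16389314  0.08      ] [ 0.56841119 -0.16320249  0.15      ]
time_s: 26.2
tool_pos: [0.4994, -0.1639, 0.0609]
eef_rot: [-3.141, 0.0, 0.001]
contact_force: [-0.0, -0.3, -5.2]
opening: 0.608
finger_force: 45.0
```

```bash
python3 -m crank '[[0.5,[0.6,-0.7,4],0],[0.5,[0.6,-0.7,8],0],[0.5,[0.6,-0.7,12],0],[0.5,[0.6,-0.7,17],0],[0.5,[0.6,-0.7,22],0],[0.5,[0.6,-0.7,26],0],[0.5,[0.6,-0.7,28],0],[0.5,[0.6,-0.7,28],0]]'
python3 -m crank '[[0.5,[0,0,4],0],[0.5,[0,0,8],0],[0.5,[0,0,11],0],[0.5,[0,0,13],0],[0.5,[0,0,14.5],0],[0.5,[0,0,15.5],0],[0.5,[0,0,16],0],[0.5,[0,0,16],0]]'
python3 -m crank '[[0.5,[0,0,0.3],0],[0.5,[0,0,0.3],0],[0.5,[0,0,0.6],0],[0.5,[0,0,0.6],0],[0.5,[0,0,0.8],0],[0.5,[0,0,0.8],0],[0.5,[0,0,0.8],0],[0.5,[0,0,0.8],0]]'
```

```text
time_s: 27.0
tool_pos: [0.4999, -0.1631, 0.0329]
eef_rot: [-3.141, 0.0, 0.001]
contact_force: [0.6, 0.0, -5.3]
opening: 0.607
finger_force: 45.0
time_s: 27.8
tool_pos: [0.5003, -0.1633, 0.0173]
eef_rot: [-3.142, 0.0, 0.0]
contact_force: [-0.4, -0.7, -5.2]
opening: 0.609
finger_force: 45.0
time_s: 28.6
tool_pos: [0.5003, -0.1633, 0.0167]
eef_rot: [3.142, -0.0, 0.0]
contact_force: [-0.8, 0.5, -3.6]
opening: 0.604
finger_force: 45.0
```

```bash
python3 -m crank '[[0.5,[0,0,0.3],0],[0.5,[0,0,0.3],0],[0.5,[0,0,0.5],0],[0.5,[0,0,0.5],0],[0.5,[0,0,0.7],0],[0.5,[0,0,0.7],0],[0.5,[0,0,0.7],0],[0.5,[0,0,0.7],0]]'
```

```text
time_s: 29.4
tool_pos: [0.5003, -0.1633, 0.0166]
eef_rot: [-3.142, 0.0, 0.0]
contact_force: [-3.6, 1.4, 5.6]
opening: 0.608
finger_force: 45.0
```

Seated. Release, rise and go to the base plate.

```bash
python3 -m crank '[[0.5,[0,0,-0.6],0],[0.5,[0,0,-0.6],0],[0.64,[0,0,-0.6],0],[0.7,[0,0,-0.6],0],[0.75,[0,0,-0.6],0],[0.8,[0,0,-0.6],0],[0.8,[0,0,-0.6],0],[0.8,[0,0,-0.6],0]]'
python3 -m crank '[[0.8,[0,0,-20],0],[0.8,[0,0,-50],0],[1,[0,0,-90],0],[1,[0,0,-110],0],[1,[10,-45,-110],0],[1,[20,-90,-110],0],[1,[29,-130,-110],0],[1,[32,-151,-110],0]]'
python3 -c "
from h import *
print(go([.532,-.012,.008])); snap('k')"
```

```text
time_s: 30.2
tool_pos: [0.5004, -0.1633, 0.0164]
eef_rot: [3.142, -0.0, 0.0]
contact_force: [0.8, 0.4, -0.5]
opening: 0.8
finger_force: 0.0
time_s: 31.0
tool_pos: [0.5327, -0.0095, 0.1267]
eef_rot: [-3.141, -0.003, -0.001]
contact_force: [0.3, -0.3, -0.0]
opening: 1.004
finger_force: 0.0
(array([ -0.8,   2.6, 118.7]), 0.002)
```

View pics/k.png

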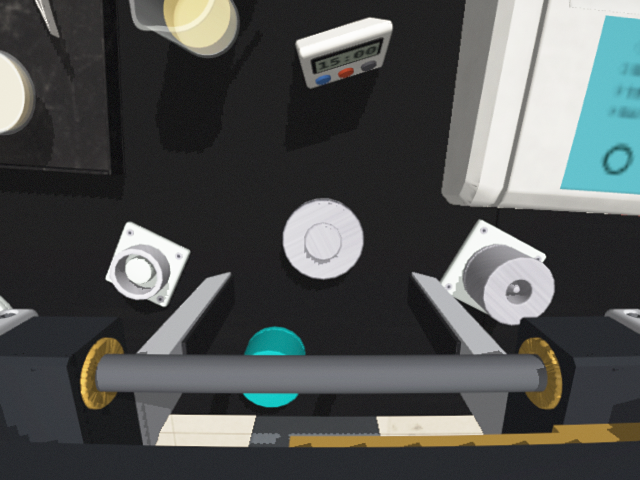

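Die body is seated on its post (post visible in the bore at (517,288)); base plate centred about (323,239). I have now used up my picture views (one over, by miscount), so the rest goes by numbers only.

```bash
python3 - <<'E'
from m import *
c,im=load('k'); B=blob(im,(323,239),110)[:,0].astype(float)
P=np.array([plane(c,p,.018)[:2] for p in B],np.float32); print(cv2.minEnclosingCircle(P),P.min(0),P.max(0))
E
python3 -m crank '[[1,[-0.5,2.5,30],0],[1,[-0.5,2.5,60],0],[1,[-0.5,2.5,80],0],[1,[-0.5,2.5,92],0],[1,[-0.5,2.5,102],0],[1,[-0.5,2.5,108],0],[1,[-0.5,2.5,108],0],[1,[-0.5,2.5,108],0]]'
python3 -c "
from h import *
print(go([.532,-.012,.008]))"
```

```text
((0.5325362682342529, -0.010966981761157513), 0.034801922738552094) [ 0.49835795 -0.04426645] [0.56653804 0.02233299]
time_s: 31.85
tool_pos: [0.5326, -0.015, 0.0192]
eef_rot: [3.141, -0.0, 0.002]
contact_force: [0.2, -0.3, 0.0]
opening: 1.004
finger_force: 0.0
(array([-0.6, -3. , 11.2]), -0.0)
```

```bash
python3 -m crank '[[1,[0,-2,0],0],[1,[0,-4,2],0],[1,[0,-4,6],0],[1,[0,-4,9],0],[1,[0,-4,11],0],[1,[0,-4,11],0],[0.95,[0,-4,11],0],[0.9,[0,-4,11],0]]'
python3 -m crank '[[0.87,[0,0,0],0],[0.84,[0,0,0],0],[0.81,[0,0,0],0],[0.78,[0,0,0],0],[0.75,[0,0,0],0],[0.7,[0,0,0],0],[0.65,[0,0,0],0],[0.6,[0,0,0],0]]' 55
```

```text
time_s: 32.65
tool_pos: [0.5319, -0.0109, 0.0075]
eef_rot: [3.142, -0.0, 0.0]
contact_force: [-0.2, -0.4, -0.3]
opening: 0.913
finger_force: 0.0
time_s: 33.45
tool_pos: [0.5318, -0.0109, 0.0075]
eef_rot: [3.141, -0.0, 0.0]
contact_force: [-0.1, -1.1, -0.3]
opening: 0.701
finger_force: 55.0
```

```bash
python3 -m crank '[[0.6,[0,0,-1],0],[0.6,[0,0,-3],0],[0.6,[0,0,-6],0],[0.6,[0,0,-10],0],[0.6,[0,0,-10],0],[0.6,[0,0,-10],0],[0.6,[0,0,-10],0],[0.6,[0,0,-10],0]]'
python3 -c "
from m import *
c,im=snap('l'); B=blob(im,tuple(proj(c,np.array([.5325,-.011,.033]))),110)[:,0].astype(float)
P=np.array([plane(c,p,.028)[:2] for p in B],np.float32); print(cv2.minEnclosingCircle(P),P.min(0),P.max(0))"
```

```text
time_s: 34.25
tool_pos: [0.5316, -0.0108, 0.0173]
eef_rot: [-3.142, 0.0, 0.0]
contact_force: [0.5, -0.4, -6.1]
opening: 0.699
finger_force: 55.0
((0.4986981749534607, -0.010799590498209), 0.07480145990848541) [ 0.49688107 -0.08549844] [0.56835204 0.06389926]
```

```bash
python3 -m crank '[[0.6,[0,0,-12],0],[0.6,[0,0,-30],0],[0.6,[0,0,-50],0],[0.6,[0,0,-65],0],[0.6,[-7,-25,-65],0],[0.6,[-17,-60,-65],0],[0.6,[-28,-100,-65],0],[0.6,[-39,-140,-65],0]]'
python3 -m crank '[[0.6,[-11,-40,0],0],[0.6,[-22,-80,0],0],[0.6,[-33,-120,0],0],[0.6,[-43,-155,0],0],[0.6,[-50,-182,0],0],[0.6,[-53,-194,0],0],[0.6,[-54,-199,0],0],[0.6,[-54,-199,0],0]]'
python3 -m crank '[[0.6,[0,0,0],0],[0.6,[0,0,0],0],[0.6,[0,0,0],0],[0.6,[0,0,0],0],[0.6,[0,0,0],0],[0.6,[0,0,0],0],[0.6,[0,0,0],0],[0.6,[0,0,0],0]]'
python3 -c "
from m import *
print(go([.439,.328,.0115])); c,im=snap('n')
# far dish edge: white blob beyond the steel, along the column through the dish centre
u,v=proj(c,np.array([.4405,.328,.009])); print(u,v,'edge expected',proj(c,np.array([.4865,.328,.009])))
col=im[int(v)-110:int(v)+30,int(round(u))].astype(int); print(int(v)-110,col[::2].mean(1).astype(int).tolist())
r=plane; print('steel at far edge expected',proj(c,np.array([.474,.328,.0915])))"
```

```text
time_s: 35.1
tool_pos: [0.4928, 0.1303, 0.0835]
eef_rot: [-3.141, 0.002, -0.002]
contact_force: [1.2, -0.4, -5.5]
opening: 0.7
finger_force: 55.0
time_s: 35.9
tool_pos: [0.4391, 0.3281, 0.0828]
eef_rot: [3.141, 0.001, 0.001]
contact_force: [-0.0, -0.5, -6.1]
opening: 0.7
finger_force: 55.0
time_s: 36.7
tool_pos: [0.4389, 0.3282, 0.0824]
eef_rot: [3.142, -0.0, -0.0]
contact_force: [-0.7, 0.2, -6.0]
opening: 0.704
finger_force: 55.0
(array([ 0.1,  0.2, 70.9]), -0.0)
320.94286123974996 248.31881039394972 edge expected (np.float64(320.9200380031801), np.float64(185.71730311541205))
138 [36, 37, 38, 38, 34, 35, 36, 34, 37, 37, 36, 34, 38, 36, 35, 38, 34, 35, 35, 37, 37, 36, 40, 34, 145, 255, 254, 253, 250, 215, 213, 217, 253, 253, 253, 253, 253, 253, 253, 253, 253, 253, 253, 232, 171, 108, 202, 235, 233, 233, 230, 229, 231, 232, 232, 234, 233, 230, 231, 231, 230, 229, 227, 227, 189, 217, 237, 235, 233, 232]
steel at far edge expected (np.float64(320.929216066135), np.float64(226.45805482718836))
```

```bash
python3 -m crank '[[0.6,[1,0,12],0],[0.6,[1,0,26],0],[0.6,[1,0,40],0],[0.6,[1,0,50],0],[0.6,[1,0,57],0],[0.6,[1,0,62],0],[0.6,[1,0,65],0],[0.6,[1,0,67],0]]'
python3 -m crank '[[0.6,[0,0,1],0],[0.6,[0,0,2],0],[0.6,[0,0,2.5],0],[0.6,[0,0,3],0],[0.6,[0,0,3.4],0],[0.6,[0,0,3.4],0],[0.6,[0,0,3.4],0],[0.6,[0,0,3.4],0]]'
python3 -m crank '[[0.6,[0,0,0.3],0],[0.6,[0,0,0.3],0],[0.6,[0,0,0.6],0],[0.6,[0,0,0.6],0],[0.6,[0,0,0.8],0],[0.6,[0,0,0.8],0],[0.6,[0,0,0.8],0],[0.6,[0,0,0.8],0]]'
```

```text
time_s: 37.55
tool_pos: [0.4401, 0.3284, 0.0155]
eef_rot: [-3.141, 0.0, -0.001]
contact_force: [-0.2, -0.2, -5.5]
opening: 0.699
finger_force: 55.0
time_s: 38.35
tool_pos: [0.4399, 0.3282, 0.0121]
eef_rot: [-3.142, 0.0, -0.0]
contact_force: [0.8, -1.0, -6.5]
opening: 0.701
finger_force: 55.0
time_s: 39.15
tool_pos: [0.44, 0.3283, 0.0115]
eef_rot: [-3.142, 0.0, -0.0]
contact_force: [-0.7, -0.1, -2.1]
opening: 0.697
finger_force: 55.0
```

Touching at the expected 11.5 mm; press slightly more to confirm.

```bash
python3 -m crank '[[0.6,[0,0,0.3],0],[0.6,[0,0,0.3],0],[0.6,[0,0,0.6],0],[0.6,[0,0,0.6],0],[0.6,[0,0,0.6],0],[0.6,[0,0,0.6],0],[0.6,[0,0,0.6],0],[0.6,[0,0,0.6],0]]'
python3 -m crank '[[0.6,[0,0,-0.5],0],[0.6,[0,0,-0.5],0],[0.75,[0,0,-0.5],0],[0.8,[0,0,-0.5],0],[0.85,[0,0,-0.5],0],[0.9,[0,0,-0.5],0],[0.9,[0,0,-0.5],0],[0.9,[0,0,-0.5],0]]'
python3 -m crank '[[0.9,[0,0,-15],0],[0.9,[0,0,-40],0],[0.9,[0,0,-80],0],[0.9,[0,0,-120],0],[0.9,[8,40,-140],0],[0.9,[16,80,-150],0],[0.9,[24,120,-150],0],[0.9,[30,150,-150],0]]'
```

```text
time_s: 39.95
tool_pos: [0.4399, 0.3283, 0.0114]
eef_rot: [3.142, -0.0, 0.0]
contact_force: [-3.5, -1.1, 4.4]
opening: 0.7
finger_force: 55.0
time_s: 40.75
tool_pos: [0.44, 0.3283, 0.0111]
eef_rot: [-3.141, 0.0, -0.0]
contact_force: [-0.0, 0.4, 0.3]
opening: 0.902
finger_force: 0.0
time_s: 41.55
tool_pos: [0.4708, 0.1765, 0.1633]
eef_rot: [-3.141, 0.001, -0.005]
contact_force: [-0.7, -0.0, -0.5]
opening: 0.899
finger_force: 0.0
```

Check by numbers from the same viewpoint as picture b (and one nearer the cup).

```bash
python3 -m crank '[[0.9,[1,35,-20],0],[0.9,[2,75,-45],0],[0.9,[3,115,-70],0],[0.9,[4,150,-90],0],[0.9,[5,176,-107],0],[0.9,[5,176,-107],0],[0.9,[5,176,-107],0],[0.9,[5,176,-107],0]]' | grep pos
cat >v.py <<'E'
from h import *
import sys
c,im=snap(sys.argv[1]); g=cv2.cvtColor(im,cv2.COLOR_BGR2GRAY)
f=240/np.tan(np.radians(c["vertical_fov"])/2)
for n,X,d in(("ring top",(.506,.1465,.026),.046),("head top",(.4125,-.312,.080),.030),("body top",(.5,-.163,.052),.057),("base top",(.4405,.328,.022),.068),("spigot",(.4405,.328,.027),.032)):
    X=np.array(X); u,v=proj(c,X)
    if not(30<u<610 and 20<v<300): continue
    T=np.linalg.inv(c["cam_to_world"]); r=f*d/2/(T[2,:3]@X+T[2,3])
    R=int(r*1.7)+4; x0,y0=int(max(0,u-R)),int(max(0,v-R)); cr=cv2.resize(g[y0:int(v+R),x0:int(u+R)],None,fx=4,fy=4,interpolation=cv2.INTER_CUBIC)
    h=cv2.HoughCircles(cr,cv2.HOUGH_GRADIENT,2,8,param1=80,param2=15,minRadius=int(3.6*r),maxRadius=int(4.5*r))
    print(n,"expect",(round(u,1),round(v,1)),"r",round(r,1))
    if h is not None:
        for q in h[0][:3]:
            p=(x0+q[0]/4,y0+q[1]/4); print("   ",np.round(p,1),round(q[2]/4,1),"world",plane(c,p,X[2]).round(4))
E
python3 v.py p
python3 -m crank '[[0.9,[0,45,0],0],[0.9,[0,90,0],0],[0.9,[0,135,0],0],[0.9,[0,180,0],0],[0.9,[0,200,0],0],[0.9,[0,200,0],0],[0.9,[0,200,0],0],[0.9,[0,200,0],0]]'|grep pos
python3 v.py q
```

```text
tool_pos: [0.4741, 0.0032, 0.2675]
ring top expect (np.float64(200.1), np.float64(186.2)) r 19.5
    [202.2 188.2] 19.8 world [0.5036 0.1441 0.026 ]
    [198.2 189.8] 20.9 world [0.5018 0.149  0.026 ]
    [213.8 186.2] 21.4 world [0.5059 0.1302 0.026 ]
head top expect (np.float64(601.7), np.float64(275.9)) r 13.7
    [600.2 275.2] 13.8 world [ 0.4133 -0.3101  0.08  ]
    [596.8 276.2] 15.0 world [ 0.4121 -0.3062  0.08  ]
    [603.2 279.2] 15.0 world [ 0.4085 -0.3146  0.08  ]
body top expect (np.float64(469.4), np.float64(194.0)) r 25.6
    [469.2 193.8] 25.2 world [ 0.5003 -0.1628  0.052 ]
    [466.2 191.8] 28.4 world [ 0.5025 -0.1592  0.052 ]
    [470.2 196.2] 25.2 world [ 0.4975 -0.1642  0.052 ]
base top expect (np.float64(63.4), np.float64(239.0)) r 27.5
    [ 65.8 235.8] 28.8 world [0.4447 0.3241 0.022 ]
    [ 65.2 231.8] 29.9 world [0.4499 0.3239 0.022 ]
    [ 66.2 237.8] 28.2 world [0.4421 0.324  0.022 ]
spigot expect (np.float64(60.6), np.float64(240.0)) r 13.1
    [ 62.2 241.8] 13.1 world [0.4382 0.3263 0.027 ]
    [ 62.8 239.8] 12.0 world [0.4408 0.3252 0.027 ]
    [ 60.2 242.2] 13.1 world [0.4376 0.329  0.027 ]
tool_pos: [0.4748, -0.1959, 0.2676]
ring top expect (np.float64(38.2), np.float64(187.5)) r 19.5
    [ 44.8 190.8] 20.4 world [0.5021 0.1389 0.026 ]
    [ 38.2 186.8] 18.2 world [0.5069 0.1462 0.026 ]
    [ 36.2 191.8] 19.8 world [0.5009 0.1499 0.026 ]
head top expect (np.float64(426.2), np.float64(277.3)) r 13.7
    [424.8 277.2] 15.0 world [ 0.4125 -0.3104  0.08  ]
    [426.8 278.2] 12.8 world [ 0.4113 -0.3127  0.08  ]
    [419.2 269.2] 13.8 world [ 0.4218 -0.3036  0.08  ]
body top expect (np.float64(291.4), np.float64(194.3)) r 25.6
    [291.8 193.2] 26.2 world [ 0.5012 -0.1634  0.052 ]
    [289.2 197.2] 28.4 world [ 0.4967 -0.1605  0.052 ]
    [293.2 194.8] 26.2 world [ 0.4995 -0.165   0.052 ]
```

```bash
python3 -c "
from station import job
print(job.close_job())"
```

```text
the job is handed in; nothing more can be done
None
```

The job is handed in at about 42 s: ring, plunger, die body and base plate were each lowered to felt contact on their own stands and then released. The final check used circle fits rather than viewed pictures, because I had miscounted and viewed 15 pictures, one over the limit of 14.

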